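# Return a box of glass slides through the one-way gate

## Robot

A 6-joint arm with a two-finger parallel gripper is mounted at the origin on a cart in front of the work surface, level with it; the furniture and walls round the work are solid. World frame = base frame: x ahead of the robot, y to its left, z up, the work surface at z = 0. Lengths are in mm, angles in degrees, forces in N, time in s.
With the tool pointing down it reaches from about 350 to 850 mm from the base axis. Payload 8.1 kg.
Tool frame: the origin (TCP) lies midway between the tips of the shut fingers; the grasp point (between the pads) lies manip.tcp_to_grasp behind it (manip.tcp_to_grasp is the distance from the TCP to the grasp point, in mm); z points along the fingers, y is the direction in which the jaws open and shut (so a half turn about z gives the same grasp; the last joint's range is limited). The gripper opens to 93 mm and grips with 3 to 60 N. Pads are 15 mm wide; open, the fingers measure 128 mm over their backs; the gripper's body (75 mm by 188 mm) begins 65 mm behind the grasp point.
Start: joints at [-76.685, 7.471, 85.268, -0, 87.261, -4.893], TCP at [187.507, -569.953, 218.635] pointing down, gripper open.
Joint ranges: [-169.43, 169.43], [-51.17, 129.36], [1.28, 143.12], [-76.62, 256.62], [0, 156.53], [-152.29, 152.29]. Speed limits (degrees/s): [136.94, 136.94, 159.86, 180, 180, 180].

## Interface

Orientations are given as a 3x3 rotation matrix whose columns are the frame's x, y, z axes.
In Python, from rig import manip gives the robot as it stands.
- The arm moves only by the shell command python3 -m handwheel 'ROWS'. ROWS is JSON, a list of rows, each a list of 7 numbers: the shift along the tool's x, y, z in cm, then the turn, a rotation vector about the tool's x, y, z in degrees, then the closure, from 0 (fully open) to 1 (shut). A call has 1 to 10 rows; each row is the pose to reach, as a shift and turn from the pose measured when the call began, along the tool's axes at that moment; what a row does not reach only later rows make up. A row lasts 1/12 s, in which the tool goes at most 41.7 mm and 7.16 degrees, less where a joint would pass 70% of its speed; a pose out of reach is approached as far as the arm can. A call with a gripper value outside its range is refused whole. The fingers move at their own pace and stop on an object; the grip force is fixed at half the most. Time passes only in rows, so rows that repeat a pose let the fingers close. It gives the time, the measured TCP pose, the force and the opening at its end, in the units of the state.
- manip.observe(): the state, without advancing time (a new reading comes with each control period).
- manip.get_image(name): name is "scene" or "top" or "wrist"; returns (picture, depth): 400x640x3 uint8, red, green, blue; 400x640 float32, mm along the optical axis (not along the pixel's ray), 0 where there is no reading.
- manip.calibration(name): a dict with "vertical_fov" (degrees; the focal length in pixels is half the picture's height over the tangent of half this angle, whatever the lens; pixels are square), "cx", "cy" (the principal point, pixels), "R" (3x3) and "t" (3): a world point X has camera coordinates R X + t; the wrist camera has in their place "tool_from_camera" (4x4, takes a point from camera to tool coordinates, whose origin is the TCP and whose axes are the flange's). Camera axes: x right, y down, z forward; pixel columns grow to the right and rows downward; lengths in mm; the calibration is good to about 2 mm. A picture is of the moment at which its call begins: read the wrist's pose just before it. calibration takes no time and is no camera call.
- manip.finish_job(): hands the job in, once; it reports no verdict.
The state is a dict: "clock": time; "qpos": joint angles; "dq": joint speeds; "joint_torque": joint torques, N m; "eef_pos": TCP position; "tcp_rot": TCP orientation; "contact_force": force on the tool from outside, world axes, zero at the start; "ft_torque": the same for the moment, N m; "gripper_width": opening from 0.0 (shut) to 1.0 (fully open).
Only numpy, scipy, OpenCV 4.12 (cv2) and the standard library are available. Lean on these libraries where they do the work, as an engineer would, in place of code of your own. Each camera call takes 0.05 s, during which the arm holds its last target.

## Task

Take the box of glass slides that lies on the open worktop beyond the return lane, set it down lengthwise and lid up in the open entry end of the lane, in front of the orange gate, and let go. Then push it along the lane floor, through the sprung gate, until it is wholly inside and the gate has swung shut behind it. There is glass in the box, so do not drop it or ram it, and leave the scale case, the calculator and the glass dish where they are.

Things in the scene. Friction and masses are not known exactly. Their poses are not given: they have to be found in the camera images.
- slide_box: Box of glass slides, beige with a grey-green lid, 30 x 82 x 36 mm (its own x, y, z), about 90 g, loose, lying lid up on the worktop beyond the lane, in front of the keyboard (not the like one far left of the microscope). Origin: centre of its underside; z up, y along its length. Its two ends are alike, so either may lead. Take it across the 30 mm width.
- lane: Return lane, fixed: a dark base plate between two straight white rails, open above. Origin: on the worktop under the gate, midway between the rails; x is the way the box travels (entry x < 0, bay x > 0), y left of it, z up. Floor at z = 6 mm from x = -125 mm (open end) to 187 mm (bumper of the end stop, stop 38 mm high). Rails: inner faces at y = +-26 mm, 8 mm thick, tops at z = 18 mm.
- gate (a joint): Opening of the orange gate flap across the lane, rad: 0 shut (straight across), up to 1.5 as its free edge swings into the bay (+x of the lane); it cannot swing towards the entry. A weak spring (0.013 N m shut, 0.050 N m open; about 1 to 3 N at the box) shuts it within a second once nothing holds it.
- gate_hinge (a point): Point on the gate's upright hinge axis at mid height of the flap (lane x = 0, y = 30.5 mm, z = 33.5 mm). The hinge post here and the stop post at y = -30.5 mm stand on the rails, tops at z = 52 and 50 mm. The flap is 4 mm thick and spans z = 20 to 47 mm.
- gate_edge (a point): Mid height of the gate flap's free edge, 61 mm from the hinge axis; moves with the gate. The flap sweeps this radius inside the bay, above the rails, so the box's rear end must lie more than about 62 mm beyond the gate line (lane x = 0) for the gate to shut behind it.
- microscope: Fixed bystander: large cream microscope left of the work. Its head with two eyepieces reaches towards the robot to x = 0.39 m at y = 0.41 to 0.53 m, up to z = 0.37 m; its body and stage (x over 0.61 m, up to z = 0.26 m) reach right to y = 0.26 m. At the start the hand may hang just left of it: draw back towards the robot before swinging right.
- scale_case: Bystander: flat dark case, 34 x 85 x 13 mm, loose. Origin: centre of its underside, y along its length.
- calculator: Bystander: desk calculator, 135 x 78 x 16 mm, loose. Origin: centre of its underside, x along its length.
- petri_dish: Bystander: shallow clear glass dish, 88 mm across, 15 mm high, loose. Origin: centre of its underside.
There are look-alikes about, which are no part of the job. Leave any yellow look-alike of the slide_box alone.

How it is judged (in metres and radians):
On the way, in this order (a step that is already met when the one before it is completed fails the run):
1. The slide box lies lid up and lengthwise on the lane floor in the entry, let go, with the gate shut (z of slide_box in the frame of lane between 0.002 and 0.011 m and y of slide_box in the frame of lane between -0.025 and 0.025 m and angle between slide_box's own z axis and vertical below 0.12 rad and x of slide_box in the frame of lane between -0.13 and -0.038 m and angle between the y axis of slide_box and the x axis of lane, either way round below 0.4 rad and contact force between the fingers and slide_box below 0.2 N and value of joint gate below 0.1 rad), for 0.2 s.
2. The box, flat on the lane floor, pushes the gate open and begins to pass (z of slide_box in the frame of lane between 0.002 and 0.011 m and y of slide_box in the frame of lane between -0.025 and 0.025 m and angle between slide_box's own z axis and vertical below 0.12 rad and angle between the y axis of slide_box and the x axis of lane, either way round below 0.4 rad and x of slide_box in the frame of lane between -0.03 and 0.02 m and value of joint gate above 0.25 rad), for 0.05 s.
3. The box, still flat on the lane floor, is nearly through and the gate stands open (z of slide_box in the frame of lane between 0.002 and 0.011 m and y of slide_box in the frame of lane between -0.025 and 0.025 m and angle between slide_box's own z axis and vertical below 0.12 rad and angle between the y axis of slide_box and the x axis of lane, either way round below 0.4 rad and x of slide_box in the frame of lane between 0.03 and 0.075 m and value of joint gate above 0.5 rad), for 0.05 s.
At the end, for the whole second after the job is handed in: The slide box lies at rest, lid up and lengthwise (within 0.4 rad) on the lane floor in the bay, its centre 90 to 160 mm beyond the gate line, untouched, and the gate is shut behind it (within 0.06 rad) (z of slide_box in the frame of lane between 0.002 and 0.011 m and y of slide_box in the frame of lane between -0.025 and 0.025 m and angle between slide_box's own z axis and vertical below 0.12 rad and angle between the y axis of slide_box and the x axis of lane, either way round below 0.4 rad and x of slide_box in the frame of lane between 0.09 and 0.16 m and contact force between the fingers and slide_box below 0.2 N and value of joint gate below 0.06 rad and linear speed of slide_box below 0.02 m/s and velocity of joint gate below 0.1 rad/s).
It fails at once if The scale case is shifted more than 20 mm (distance of scale_case from where it was at the start of the episode above 0.02 m).
It fails at once if The calculator is shifted more than 20 mm (distance of calculator from where it was at the start of the episode above 0.02 m).
It fails at once if The glass dish is shifted more than 20 mm (distance of petri_dish from where it was at the start of the episode above 0.02 m).
It fails at once if The box of glass is dropped or rammed (over 30 N between it and the lane or the gate) (contact force between slide_box and lane above 30 N).
It fails at once if The box of glass is tipped over (angle between slide_box's own z axis and vertical above 0.9 rad).
It also fails if it takes over 64 s, if anything falls off the work surface, if the arm or the gripper's body presses on something with over 40 N, if the wrist force passes 120 N, or if a joint passes its speed limit or range.

## Working session

There is one attempt and no reset: what is moved stays moved. The work goes in short steps, Python scripts to look and compute and a shell command to move; the robot and the scene stay as the last step left them, time stands still between calls to the robot, and variables do not carry over. Pictures are saved under pics/ and viewed, and the job is handed in when it is done.

```bash
ls; mkdir -p pics; cat > h.py <<'E'
import numpy as np, cv2
from rig import manip
def cam(name):
    c=manip.calibration(name); f=200/np.tan(np.radians(c["vertical_fov"]/2)); return c,f
def grab(name,fn):
    s=manip.observe(); im,d=manip.get_image(name)
    cv2.imwrite('pics/%s.png'%fn,im[:,:,::-1]); np.savez('pics/%s.npz'%fn,im=im,d=d,p=s["eef_pos"],R=s["tcp_rot"]); return im,d
def pose(name,p=None,R=None):
    c,f=cam(name)
    if name=="wrist":
        T=np.array(c["tool_from_camera"]); Rw=np.array(R)@T[:3,:3]; o=np.array(R)@T[:3,3]+np.array(p)
    else:
        Rw=np.array(c["R"]).T; o=-Rw@np.array(c["t"])
    return c,f,Rw,o
def ray(name,px,z,p=None,R=None):
    c,f,Rw,o=pose(name,p,R); px=np.atleast_2d(px).astype(float)
    v=np.c_[(px[:,0]-c["cx"])/f,(px[:,1]-c["cy"])/f,np.ones(len(px))]@Rw.T
    return o+v*((z-o[2])/v[:,2])[:,None]
def cloud(name,d,p=None,R=None):
    c,f,Rw,o=pose(name,p,R); u,v=np.meshgrid(np.arange(640),np.arange(400))
    P=np.stack([(u-c["cx"])/f*d,(v-c["cy"])/f*d,d],-1); return P@Rw.T+o
E
python3 - <<'E'
from h import *
print({k:v for k,v in manip.observe().items()}, manip.tcp_to_grasp)
for n in("top","scene","wrist"): grab(n,n+"0"); print(n,manip.calibration(n))
E
```

```text
pics
{'clock': 0.0, 'qpos': array([-7.66827614e+01,  7.51696450e+00,  8.53288312e+01, -5.00487976e-04,
        8.72612824e+01, -4.89444776e+00]), 'dq': array([-0.10204288, -0.03329452, -0.04657224, -0.00774544,  0.04041365,
       -0.05055478]), 'joint_torque': array([-2.31836413e-03, -5.59851766e+01, -4.91755664e+01,  7.66095263e-02,
        3.57118074e-02, -1.51521290e-04]), 'eef_pos': array([ 187.38963106, -569.38658432,  217.57239285]), 'tcp_rot': array([[ 9.49908226e-01,  3.12528669e-01, -4.38969543e-04],
       [ 3.12528941e-01, -9.49906501e-01,  1.81660027e-03],
       [ 1.50759640e-04, -1.86279422e-03, -9.99998254e-01]]), 'contact_force': array([0.00372956, 0.86069569, 0.56215061]), 'ft_torque': array([-0.01978053,  0.01682388, -0.02384036]), 'gripper_width': 0.9989602733230115} 18.8
top {'vertical_fov': 54.376068388877464, 'cx': 318.8767470343232, 'cy': 200.6105661926716, 'R': array([[ 0.02487925, -0.99940692,  0.02380831],
       [-0.98246678, -0.02884547, -0.18419272],
       [ 0.18477024, -0.01880829, -0.98260175]]), 't': array([  42.23819189,  541.29976575, 1095.41098283])}
scene {'vertical_fov': 54.57326311826162, 'cx': 319.00955513507745, 'cy': 199.45685233554636, 'R': array([[-0.66104759, -0.75028411,  0.00947866],
       [-0.57274564,  0.49638354, -0.65235406],
       [ 0.48474583, -0.43666594, -0.75785509]]), 't': array([ 416.31304637,  329.02975932, 1145.13831503])}
wrist {'vertical_fov': 61.20313711523941, 'cx': 313.89927991583767, 'cy': 193.0650387078261, 'tool_from_camera': array([[-9.68723465e-05, -9.59760284e-01, -2.80820561e-01,
         7.86626389e+01],
       [ 9.99999957e-01, -1.70863751e-04,  2.38999237e-04,
         5.96147187e-01],
       [-2.77364030e-04, -2.80820525e-01,  9.59760259e-01,
        -1.66583972e+02],
       [ 0.00000000e+00,  0.00000000e+00,  0.00000000e+00,
         1.00000000e+00]])}
```

View pics/top0.png

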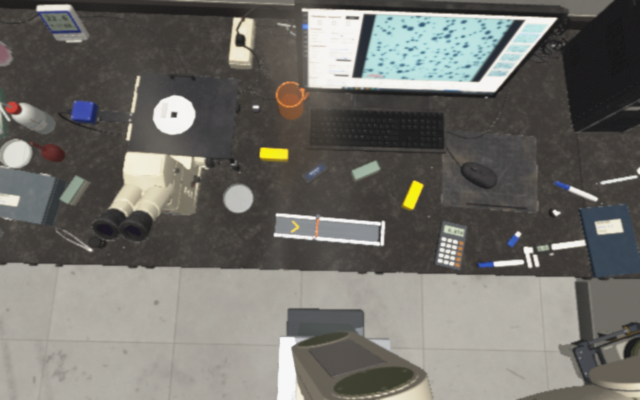

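View pics/scene0.png

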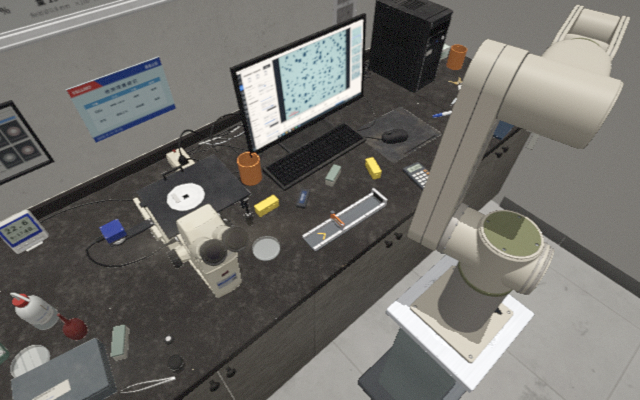

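The target box is the grey-green one at about (366,170) in the top view. The lane runs from (275,227) at its open end, past the gate at (317,228), to the stop at (384,233). The scale case is at (315,172), the dish at (238,198) and the calculator at (451,245).

```bash
python3 - <<'E'
from h import *
im=np.load('pics/top0.npz')['im'].astype(int); d=np.load('pics/top0.npz')['d']
big=cv2.resize(im[140:260,220:480].astype(np.uint8),None,fx=3,fy=3,interpolation=cv2.INTER_CUBIC)
cv2.imwrite('pics/topcrop.png',big[:,:,::-1])
C=cloud("top",d)
def rep(n,m,z):
    m=m.astype(np.uint8); k,l,s,c=cv2.connectedComponentsWithStats(m)
    for i in range(1,k):
        if s[i,4]>15:
            pts=np.argwhere(l==i)[:,::-1].astype(np.float32)
            r=cv2.minAreaRect(ray("top",pts,z)[:,:2].astype(np.float32))
            zz=C[...,2][l==i]
            print(n,s[i],c[i].round(1),np.round(r[0],1),np.round(r[1],1),round(r[2],1),'z',np.percentile(zz,[10,50,90]).round(1))
R,G,B=im[...,0],im[...,1],im[...,2]
roi=np.zeros((400,640),bool); roi[150:190,345:390]=1
rep('box',roi&(G>95)&(abs(R-G)<45),36)
roi[:]=0; roi[205:255,265:395]=1
rep('white',roi&(R>190)&(G>190)&(B>190),18)
rep('orange',roi&(R>150)&(B<100)&(G<140),47)
E
```

```text
box [351 160  30  21 336] [365.4 169.9] [641.6 -82.1] [36.8 88.5] 24.7 z [12.9 34.9 37.9]
white [276 214  40   6 121] [295.8 216.2] [496.3 125.2] [117.5   9.4] 86.6 z [10.5 16.9 19.8]
white [319 217  62   9 193] [349.4 220.9] [486.6 -37.2] [184.    9.5] 86.6 z [11.3 17.2 20. ]
white [381 221   4  24  67] [382.3 232.9] [ 454.6 -135.7] [ 8.6 69.4] 85.9 z [ 0.1 36.5 40.3]
white [274 233 106  12 349] [327.  238.9] [431.1  30.6] [313.4  10.3] 86.6 z [ 6.8 17.  20.4]
```

View pics/topcrop.png

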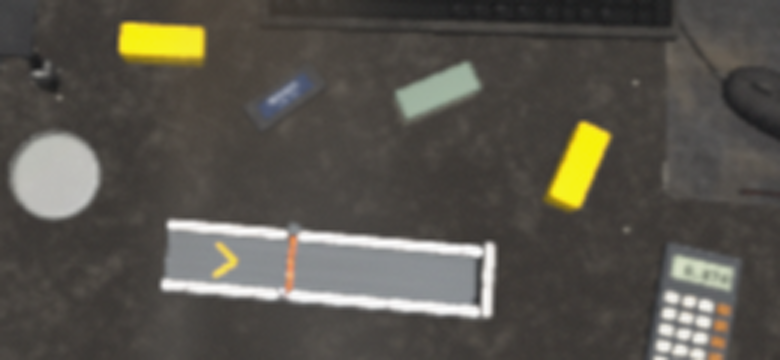

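```bash
python3 - <<'E'
from h import *
im=np.load('pics/top0.npz')['im'].astype(int); d=np.load('pics/top0.npz')['d']
C=cloud("top",d)
ok=(d>0)&(C[...,2]>45)&(C[...,0]>350)
for y in range(200,-301,-50):
    m=ok&(abs(C[...,1]-y)<25)
    if m.any():
        P=C[m]; print(y, [ (int(a),int(P[(P[:,0]>=a)&(P[:,0]<a+25),2].max())) for a in range(350,1000,25) if ((P[:,0]>=a)&(P[:,0]<a+25)).any()])
R,G,B=im[...,0],im[...,1],im[...,2]
m=np.zeros((400,640),bool); m[215:245,305:330]=1
m&=(R-B>50)&(R>120)
pts=np.argwhere(m)[:,::-1]; P=ray("top",pts,47); print(len(pts),P.mean(0),P.min(0),P.max(0))
E
```

```text
200 [(800, 105), (825, 103), (850, 101), (875, 102)]
150 [(800, 103), (850, 148), (875, 426), (900, 431)]
100 [(800, 91), (825, 101), (850, 145), (875, 430), (900, 432)]
50 [(425, 52), (450, 48), (475, 54), (850, 131), (875, 432), (900, 432)]
0 [(850, 140), (875, 431), (900, 432)]
-50 [(850, 134), (875, 432), (900, 432)]
-100 [(850, 139), (875, 432), (900, 433), (925, 418)]
-150 [(850, 133), (875, 431), (900, 432), (925, 419)]
-200 [(850, 141), (875, 431), (900, 432), (925, 420)]
-250 [(850, 140), (875, 432), (900, 433), (925, 419)]
-300 [(850, 133), (875, 431), (900, 432), (925, 419)]
48 [461.0811717   61.90075329  47.        ] [435.8218285   57.66682595  47.        ] [485.74256215  65.9415679   47.        ]
```

```bash
python3 -m handwheel '[[1.5,-0.8,0,0,0,-3,0],[4,-2.2,0,0,0,-8,0],[7.5,-4.1,0,0,0,-14,0],[11,-6,0,0,0,-20,0],[14.5,-8,0,0,0,-26,0],[18,-9.9,0,0,0,-32,0],[21.5,-11.8,0,0,0,-38,0],[25,-13.7,0,0,0,-44,0],[28.5,-15.7,0,0,0,-50,0],[30,-16.5,0,0,0,-50,0]]'
python3 - <<'E'
from h import *
from scipy.spatial.transform import Rotation as Ro
s=manip.observe(); R=np.array(s['tcp_rot']); p=np.array(s['eef_pos'])
a=np.radians(24.7); y=[np.cos(a),np.sin(a),0]; x=[-np.sin(a),np.cos(a),0]
T=np.array([x,y,[0,0,-1]]).T
print(p,s['qpos'],R.T@(np.array([642,-82,120])-p), np.degrees(Ro.from_matrix(R.T@T).as_rotvec()))
E
```

```text
clock: 0.98
eef_pos: [423.2, -315.3, 217.9]
tcp_rot: [[0.362, 0.932, 0.0], [0.932, -0.362, 0.003], [0.003, -0.001, -1.0]]
contact_force: [0.3, -0.8, 0.3]
gripper_width: 0.998
[ 423.2236533  -315.29308312  217.91920657] [-42.35242525  -3.65633033  96.71846739   0.13904869  87.02940533
 -21.1109038 ] [296.44262675 119.41373528  98.6866374 ] [ 3.16826630e-02 -1.67894659e-01 -4.59488054e+01]
```

```bash
python3 -m handwheel '[[3,1.2,1,0,0,-5,0],[6.5,2.6,2.2,0,0,-11,0],[10,4,3.4,0,0,-17,0],[13.5,5.4,4.6,0,0,-23,0],[17,6.8,5.8,0,0,-29,0],[20.5,8.2,6.9,0,0,-35,0],[24,9.6,8,0,0,-41,0],[27.5,11,9.2,0,0,-46,0],[29.6,11.9,9.9,0,0,-46,0],[29.6,11.9,9.9,0,0,-46,0]]'
python3 -m handwheel '[[0,0,0,0,0,0,0],[0,0,0,0,0,0,0]]'
python3 - <<'E'
from h import *
grab('wrist','w1'); s=manip.observe(); print(s['qpos'],s['clock'])
E
```

```text
clock: 1.82
eef_pos: [642.3, -77.8, 116.6]
tcp_rot: [[-0.423, 0.906, -0.002], [0.906, 0.423, 0.005], [0.006, -0.0, -1.0]]
contact_force: [1.0, 0.8, -0.3]
gripper_width: 1.0
clock: 1.98
eef_pos: [641.7, -77.3, 115.7]
tcp_rot: [[-0.423, 0.906, -0.004], [0.906, 0.423, 0.005], [0.007, -0.002, -1.0]]
contact_force: [-0.9, -0.2, 0.0]
gripper_width: 0.998
[-11.61729027  18.49736896  83.40348082   0.24303729  78.34797722
 -36.65216846] 2.0333
```

View pics/w1.png

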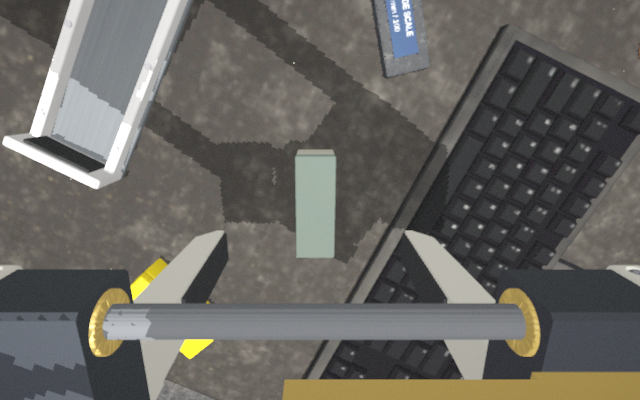

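```bash
python3 - <<'E'
from h import *
z=np.load('pics/w1.npz'); im=z['im'].astype(int); d=z['d'];p=z['p'];R=z['R']
C=cloud('wrist',d,p,R)
r,g,b=im[...,0],im[...,1],im[...,2]
m=(g>r+5)&(g>110)&(g>=b); m[:, :280]=0;m[:,350:]=0; m[:140]=0;m[265:]=0
pts=np.argwhere(m)[:,::-1]; print(len(pts),pts.min(0),pts.max(0),np.median(C[m][:,2]))
rc=cv2.minAreaRect(ray('wrist',pts,36,p,R)[:,:2].astype(np.float32)); print(rc)
c=np.array([*rc[0],0]); L=(C-c)@R   # tool frame offsets
# obstacles: tool-y range, |tool x|<15
for y0 in range(-90,100,10):
    k=(d>0)&(abs(L[...,0])<15)&(L[...,1]>=y0)&(L[...,1]<y0+10)&(C[...,2]<60)
    if k.any(): print(y0,np.percentile(C[k][:,2],[5,50,95]).round(1))
E
```

```text
4127 [295 154] [335 257] 36.88398440778306
((645.0704956054688, -82.18295288085938), (30.79584312438965, 83.258544921875), 24.898738861083984)
-90 [-0.6  0.6  1.7]
-80 [-0.4  0.6  1.7]
-70 [-0.5  0.7  1.8]
-60 [-0.6  0.7  1.8]
-50 [-0.4  0.6  1.9]
-40 [-0.4  0.7  1.7]
-30 [-0.5  0.6  1.7]
-20 [-0.  36.5 37.7]
-10 [35.8 36.9 38. ]
0 [35.8 36.9 38. ]
10 [ 0.1 36.4 37.8]
20 [-0.4  0.7  1.8]
30 [-0.6  0.7  1.8]
40 [-0.4  0.7  1.8]
50 [-0.4  0.7  1.7]
60 [-0.6  0.7  1.7]
70 [-0.3  1.6 13.7]
80 [ 0.8 14.1 21.4]
90 [14.2 21.3 22.9]
```

```bash
python3 -m handwheel '[[-0.3,0.05,1,0,0,0,0.2],[-0.6,0.1,2.5,0,0,0,0.3],[-0.6,0.1,4.5,0,0,0,0.3],[-0.6,0.1,6.3,0,0,0,0.3],[-0.6,0.1,7.8,0,0,0,0.3],[-0.6,0.1,8.8,0,0,0,0.3],[-0.6,0.1,9.4,0,0,0,0.3],[-0.6,0.1,9.8,0,0,0,0.3],[-0.6,0.1,9.8,0,0,0,0.3],[-0.6,0.1,9.8,0,0,0,0.3]]'
```

```text
clock: 2.87
eef_pos: [645.3, -82.8, 18.9]
tcp_rot: [[-0.422, 0.906, -0.002], [0.906, 0.422, 0.005], [0.005, -0.0, -1.0]]
contact_force: [0.1, -0.2, 0.9]
gripper_width: 0.697
```

```bash
python3 -m handwheel '[[0,0,0.2,0,0,0,0.3],[0,0,0.35,0,0,0,0.35],[0,0,0.35,0,0,0,0.5],[0,0,0.35,0,0,0,0.6],[0,0,0.35,0,0,0,0.65],[0,0,0.35,0,0,0,0.7],[0,0,0.35,0,0,0,0.8],[0,0,0.35,0,0,0,1],[0,0,0.35,0,0,0,1],[0,0,0.35,0,0,0,1]]'
```

```text
clock: 3.7
eef_pos: [645.4, -82.8, 15.5]
tcp_rot: [[-0.422, 0.906, -0.002], [0.906, 0.422, 0.005], [0.005, -0.0, -1.0]]
contact_force: [0.1, 0.1, 0.9]
gripper_width: 0.326
```

```bash
python3 -m handwheel '[[0,0,-0.3,0,0,0,1],[0,0,-1,0,0,0,1],[0,0,-2.2,0,0,0,1],[0,0,-3.8,0,0,0,1],[0,0,-5.5,0,0,0,1],[0,0,-7.2,0,0,0,1],[0,0,-8.5,0,0,0,1],[0,0,-9.4,0,0,0,1],[0,0,-9.8,0,0,0,1],[0,0,-9.8,0,0,0,1]]'
cat >> h.py <<'E'
from scipy.spatial.transform import Rotation as Ro
O=np.array([462.4,61.7,0]); U=np.array([-0.0595,-0.9982,0]); V=np.array([0.9982,-0.0595,0])
LT=np.array([-U,V,[0,0,-1]]).T   # tool orientation in lane
def go(lx,ly,z):
    s=manip.observe(); R=np.array(s['tcp_rot']); p=np.array(s['eef_pos'])
    print('lane now',(p-O)@U,(p-O)@V,p[2],'cf',s['contact_force'],'w',s['gripper_width']*93,'t',s['clock'])
    print('cm',(R.T@(O+lx*U+ly*V+[0,0,z]-p)/10).round(2),'rot',np.degrees(Ro.from_matrix(R.T@LT).as_rotvec()).round(2))
E
python3 - <<'E'
from h import *
go(-75,0,110)
E
```

```text
clock: 4.53
eef_pos: [646.3, -83.4, 115.0]
tcp_rot: [[-0.422, 0.906, -0.0], [0.906, 0.422, 0.004], [0.004, 0.002, -1.0]]
contact_force: [0.8, 0.2, -0.9]
gripper_width: 0.323
lane now 133.8539546961702 192.23946465476766 114.99522692653811 cf [ 0.75120053  0.24094748 -0.86730226] w 30.039331415846398 t 4.5333
cm [27.51 -6.98  0.6 ] rot [ 0.03 -0.25 28.39]
```

```bash
python3 -m handwheel '[[0.6,-0.15,0,0,0,1,1],[2,-0.5,0,0,0,3,1],[4.5,-1.1,0,0,0,6,1],[7.5,-1.9,0,0,0,9,1],[10.7,-2.7,0,0,0,12,1],[14,-3.5,0,0,0,15.5,1],[17.2,-4.3,0,0,0,19,1],[20.3,-5.2,0,0,0,22,1],[23,-5.9,0,0,0,25,1],[25,-6.4,0,0,0,27,1]]'
python3 -m handwheel '[[1,-0.2,0,0,0,0.8,1],[1.6,-0.3,0,0,0,1.3,1],[1.8,0,0,0,0,1.3,1],[1.8,0,0,0,0,1.3,1],[1.8,0,0,0,0,1.3,1]]'
python3 - <<'E'
from h import *
grab('wrist','w2');grab('top','top2');go(-75,0,110)
im=cv2.imread('pics/top2.png'); cv2.imwrite('pics/top2c.png',cv2.resize(im[190:270,240:420],None,fx=4,fy=4))
E
```

```text
clock: 5.37
eef_pos: [479.7, 117.9, 114.3]
tcp_rot: [[0.038, 0.999, -0.003], [0.999, -0.038, 0.004], [0.004, -0.003, -1.0]]
contact_force: [-0.3, -0.3, -0.3]
gripper_width: 0.326
clock: 5.78
eef_pos: [480.8, 135.4, 114.2]
tcp_rot: [[0.061, 0.998, -0.003], [0.998, -0.061, 0.004], [0.004, -0.004, -1.0]]
contact_force: [-0.5, -0.6, -0.7]
gripper_width: 0.325
lane now -74.42675270968375 13.9971151194883 114.24829868528907 cf [-0.10840767  0.26746049 -1.33505431] w 30.06576618225724 t 5.8833
cm [ 0.05 -1.4   0.43] rot [-0.21 -0.23 -0.12]
```

View pics/w2.png

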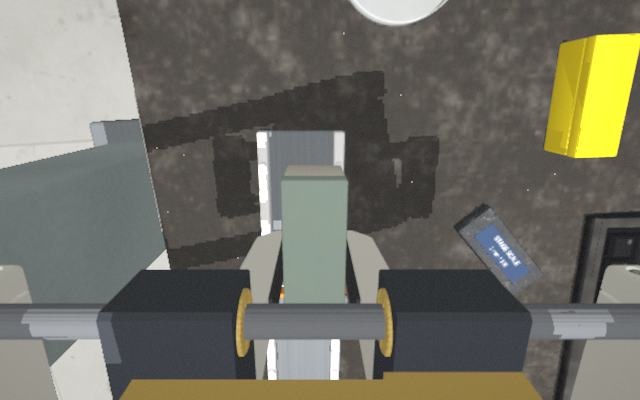

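View pics/top2.png

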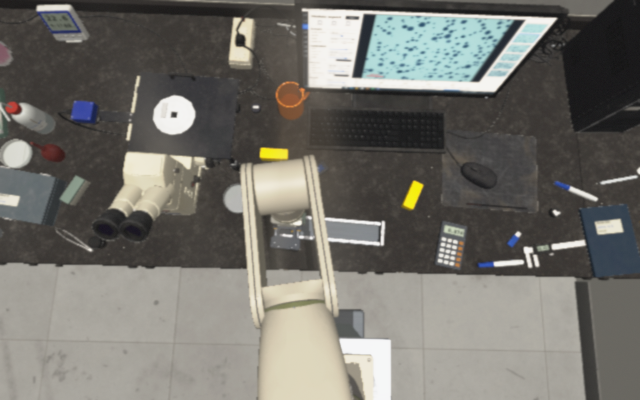

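The wrist view shows the box square in the jaws. The lane's open end is at row ~130, with rails at columns ~258-270 and ~335-345. I'll cross-check the lane pose from this view.

```bash
python3 - <<'E'
from h import *
z=np.load('pics/w2.npz'); im=z['im'].astype(int); d=z['d'];p=z['p'];R=z['R']
im3=z['im'][100:240,220:380]; cv2.imwrite('pics/w2c.png',cv2.resize(im3,None,fx=4,fy=4)[:,:,::-1])
C=cloud('wrist',d,p,R)
L=np.stack([(C-O)@U,(C-O)@V,C[...,2]],-1)
for row in (136,145,160,175,190,205):
    w=[(c,*L[row,c].round(1)) for c in range(250,352) if 15<L[row,c,2]<22]
    lo=[q for q in w if q[0]<300]; hi=[q for q in w if q[0]>300]
    print(row,[ (q[0][0],q[0][1:],q[-1][0],q[-1][1:]) for q in (lo,hi) if q])
# box bottom end height / box side
m=(im[...,1]>im[...,0]+5)&(im[...,1]>110); m[:,:275]=0;m[:,355:]=0;m[:170]=0;m[230:]=0
P=L[m]; print('lid',P.min(0),P.max(0),np.median(P,0))
E
```

```text
136 [(256, (np.float64(-121.7), np.float64(-30.5), np.float64(17.1)), 266, (np.float64(-121.6), np.float64(-22.8), np.float64(16.5))), (334, (np.float64(-121.7), np.float64(29.9), np.float64(17.9)), 343, (np.float64(-121.8), np.float64(36.8), np.float64(18.9)))]
145 [(257, (np.float64(-114.7), np.float64(-30.0), np.float64(17.3)), 266, (np.float64(-114.7), np.float64(-23.0), np.float64(17.4))), (333, (np.float64(-114.4), np.float64(29.4), np.float64(15.1)), 343, (np.float64(-114.9), np.float64(36.9), np.float64(19.3)))]
160 [(257, (np.float64(-102.8), np.float64(-30.6), np.float64(17.0)), 267, (np.float64(-102.7), np.float64(-22.8), np.float64(16.3))), (333, (np.float64(-102.8), np.float64(29.5), np.float64(17.1)), 343, (np.float64(-102.7), np.float64(37.4), np.float64(16.5)))]
175 [(258, (np.float64(-91.2), np.float64(-30.0), np.float64(19.2)), 267, (np.float64(-90.6), np.float64(-23.2), np.float64(16.9)))]
190 [(259, (np.float64(-78.7), np.float64(-29.9), np.float64(18.9)), 268, (np.float64(-78.1), np.float64(-22.9), np.float64(16.7)))]
205 [(260, (np.float64(-65.7), np.float64(-29.8), np.float64(18.1)), 269, (np.float64(-64.9), np.float64(-22.8), np.float64(15.5)))]
lid [-151.83974134  -19.68511786   -0.4915365 ] [-40.72234652  43.22854043 281.05179978] [-105.14668617   14.36104945  135.40328195]
```

View pics/w2c.png

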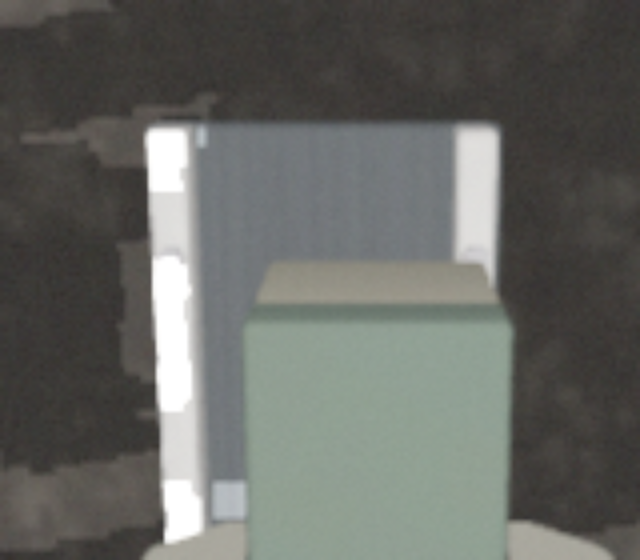

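```bash
sed -i 's/^O=.*; U/O=np.array([465.2,61.5,0]); U/' h.py
python3 -m handwheel '[[0,-0.3,0.2,-0.2,-0.2,0,1],[0,-0.8,1,-0.2,-0.2,0,1],[0,-1.1,2.2,-0.2,-0.2,0,1],[0,-1.1,3.7,-0.2,-0.2,0,1],[0,-1.1,5.2,-0.2,-0.2,0,1],[0,-1.1,6.4,-0.2,-0.2,0,1],[0,-1.1,7.2,-0.2,-0.2,0,1],[0,-1.1,7.7,-0.2,-0.2,0,1],[0,-1.1,7.9,-0.2,-0.2,0,1],[0,-1.1,7.9,-0.2,-0.2,0,1]]'
python3 - <<'E'
from h import *
grab('wrist','w3'); go(-75,0,22)
z=np.load('pics/w3.npz'); C=cloud('wrist',z['d'],z['p'],z['R']); L=np.stack([(C-O)@U,(C-O)@V,C[...,2]],-1)
for row in (100,110,120,130): 
    print(row,[ (a,*L[row,a].round(1)) for a in range(220,400) if 15<L[row,a,2]<21][::3])
E
```

```text
clock: 6.72
eef_pos: [469.4, 136.1, 34.9]
tcp_rot: [[0.062, 0.998, -0.001], [0.998, -0.062, 0.0], [0.0, -0.001, -1.0]]
contact_force: [0.1, -0.6, -0.9]
gripper_width: 0.326
lane now -74.84825655923521 0.1700810556719219 35.540618037051054 cf [-0.1085298  -0.44621091 -0.66493446] w 30.24193985737324 t 6.7667
cm [ 0.01 -0.02  1.35] rot [ 0.01 -0.03 -0.12]
100 []
110 []
120 []
130 []
```

View pics/w3.png

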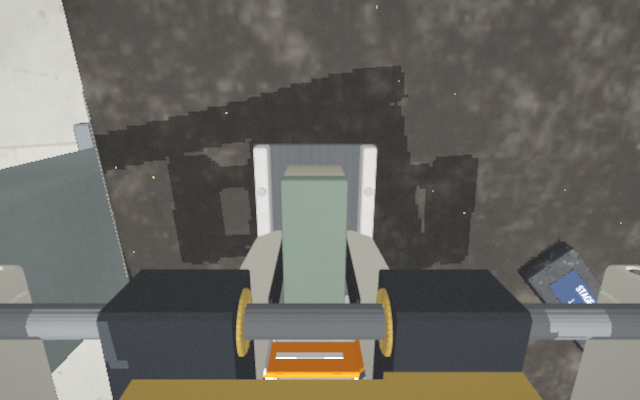

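The box (columns 282-346) is centred between the rails (270 to 361), with the gate behind at row ~360. I'll lower slowly.

```bash
python3 -m handwheel '[[0,0,0.3,0,0,0,1],[0,0,0.6,0,0,0,1],[0,0,0.8,0,0,0,1],[0,0,0.95,0,0,0,1],[0,0,1.05,0,0,0,1],[0,0,1.15,0,0,0,1],[0,0,1.2,0,0,0,1],[0,0,1.25,0,0,0,1],[0,0,1.25,0,0,0,1]]'
python3 - <<'E'
from h import *
go(-75,0,22)
E
```

```text
clock: 7.52
eef_pos: [469.7, 136.2, 22.9]
tcp_rot: [[0.062, 0.998, -0.0], [0.998, -0.062, 0.001], [0.001, -0.0, -1.0]]
contact_force: [-0.7, -0.4, -1.1]
gripper_width: 0.326
lane now -74.85871616543936 0.0744984404166198 22.935638986808424 cf [-0.67612326 -0.41939723 -1.12674848] w 30.349528363387282 t 7.5167
cm [ 0.01 -0.01  0.09] rot [-0.   -0.03 -0.12]
```

```bash
python3 -m handwheel '[[0,0,0.04,0,0,0,1],[0,0,0.08,0,0,0,1],[0,0,0.1,0,0,0,1],[0,0,0.1,0,0,0,1]]'; python3 -m handwheel '[[0,0,0.04,0,0,0,1],[0,0,0.06,0,0,0,1],[0,0,0.06,0,0,0,1]]'
```

```text
clock: 7.85
eef_pos: [469.7, 136.2, 21.9]
tcp_rot: [[0.062, 0.998, 0.0], [0.998, -0.062, 0.001], [0.001, -0.0, -1.0]]
contact_force: [0.0, -0.6, -1.7]
gripper_width: 0.326
clock: 8.1
eef_pos: [469.9, 136.2, 21.6]
tcp_rot: [[0.062, 0.998, 0.0], [0.998, -0.062, 0.0], [0.0, 0.0, -1.0]]
contact_force: [-1.6, -0.9, 1.9]
gripper_width: 0.322
```

```bash
python3 -m handwheel '[[0,0,0,0,0,0,0.6],[0,0,0,0,0,0,0.5],[0,0,0,0,0,0,0.45],[0,0,0,0,0,0,0.4],[0,0,0,0,0,0,0.4],[0,0,-0.5,0,0,0,0.4],[0,0,-2,0,0,0,0.4],[0,0,-4,0,0,0,0.4],[0,0,-6,0,0,0,0.4],[0,0,-7,0,0,0,0.4]]'
python3 -m handwheel '[[1,0,0,0,0,0,0.6],[3,0,0,0,0,0,0.8],[5.5,0,0,0,0,0,1],[7.5,0,0,0,0,0,1],[8,0,0,0,0,0,1],[8,0,0,0,0,0,1]]'
python3 - <<'E'
from h import *
grab('wrist','w4'); go(-150,0,25)
E
```

```text
clock: 8.93
eef_pos: [471.2, 136.4, 94.4]
tcp_rot: [[0.062, 0.998, 0.003], [0.998, -0.062, 0.001], [0.001, 0.003, -1.0]]
contact_force: [0.7, 0.5, 0.4]
gripper_width: 0.599
clock: 9.43
eef_pos: [475.4, 217.7, 93.5]
tcp_rot: [[0.059, 0.998, 0.002], [0.998, -0.059, 0.001], [0.001, 0.002, -1.0]]
contact_force: [-1.1, 0.1, 0.5]
gripper_width: 0.219
lane now -155.4906306780334 0.9912975266122572 93.56560230916492 cf [-0.15375672  0.12704493  1.01841588] w 16.397157092039087 t 9.4833
cm [-0.55 -0.11  6.86] rot [ 0.11 -0.03 -0.02]
```

View pics/w4.png

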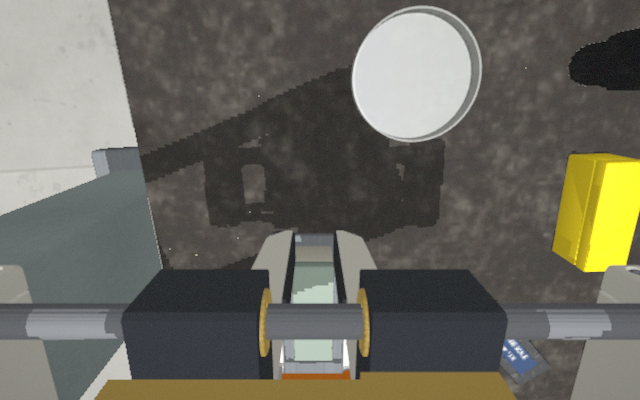

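```bash
python3 -m handwheel '[[0.2,-0.1,1,0,0,0,1],[0.2,-0.1,2.5,0,0,0,1],[0.2,-0.1,4,0,0,0,1],[0.2,-0.1,5.2,0,0,0,1],[0.2,-0.1,6.2,0,0,0,1],[0.2,-0.1,6.8,0,0,0,1],[0.2,-0.1,6.9,0,0,0,1],[0.2,-0.1,6.9,0,0,0,1]]'
python3 - <<'E'
from h import *
grab('wrist','w5'); grab('scene','s5'); go(-130,0,14)
z=np.load('pics/w4.npz'); im=z['im'].astype(int)
C=cloud('wrist',z['d'],z['p'],z['R']); L=np.stack([(C-O)@U,(C-O)@V,C[...,2]],-1)
m=(z['d']>0)&(L[...,2]>36)&(L[...,2]<48)&(abs(L[...,1])<20)&(L[...,0]<-20)&(L[...,0]>-140)
P=L[m];print(len(P),P.min(0),P.max(0),np.median(P,0))
s=cv2.imread('pics/s5.png'); cv2.imwrite('pics/s5c.png',cv2.resize(s[150:290,230:410],None,fx=4,fy=4))
E
```

```text
clock: 10.15
eef_pos: [474.5, 218.5, 24.2]
tcp_rot: [[0.06, 0.998, 0.001], [0.998, -0.06, 0.0], [0.0, 0.001, -1.0]]
contact_force: [-0.4, -0.4, 0.6]
gripper_width: 0.005
lane now -157.706195858144 0.7795120638375117 25.313542809888492 cf [0.55704107 0.18812021 0.47318595] w 0.328259820469948 t 10.25
cm [-2.77 -0.08  1.13] rot [ 0.18 -0.06 -0.02]
2497 [-116.99071656  -14.76235106   36.0256987 ] [-33.45425994  15.79735764  45.08505219] [-94.46778609   0.98316155  42.82421454]
```

View pics/w5.png

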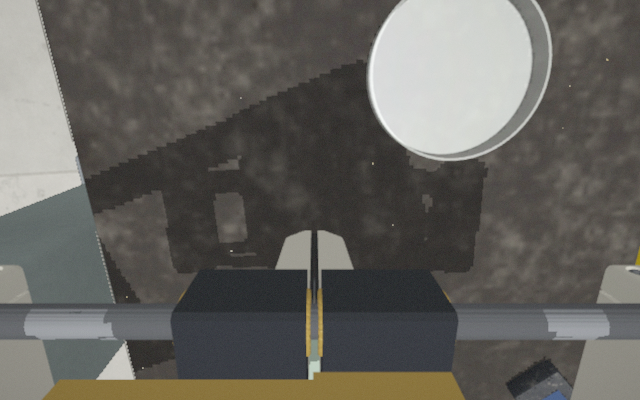

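View pics/s5c.png

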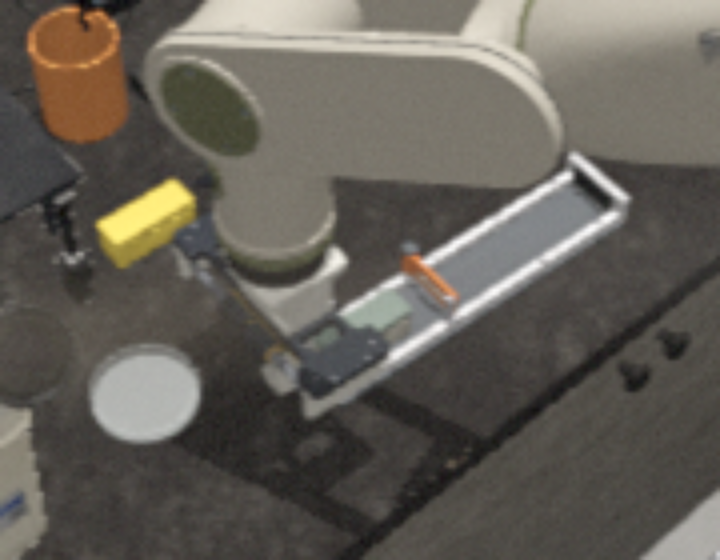

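```bash
python3 -m handwheel '[[0,-0.08,0.4,0.1,0,0,1],[0,-0.08,0.8,0.1,0,0,1],[-0.3,-0.08,1.1,0.1,0,0,1],[-0.8,-0.08,1.1,0.1,0,0,1],[-1.3,-0.08,1.1,0.1,0,0,1],[-1.7,-0.08,1.1,0.1,0,0,1],[-2.1,-0.08,1.1,0.1,0,0,1],[-2.4,-0.08,1.1,0.1,0,0,1],[-2.6,-0.08,1.1,0.1,0,0,1]]'
python3 - <<'E'
from h import *
go(-100,0,14)
E
```

```text
clock: 11.0
eef_pos: [473.1, 192.4, 14.4]
tcp_rot: [[0.06, 0.998, 0.002], [0.998, -0.06, 0.001], [0.001, 0.002, -1.0]]
contact_force: [0.4, 0.4, 0.3]
gripper_width: 0.009
lane now -131.17896905036048 0.09095132109988313 14.368991271245111 cf [0.4135578  0.40156441 0.30969743] w 0.8480324962413469 t 11.0
cm [-3.12 -0.01  0.03] rot [ 0.09 -0.06 -0.05]
```

```bash
python3 -m handwheel '[[-0.2,0,0,0,0,0,1],[-0.4,0,0,0,0,0,1],[-0.6,0,0,0,0,0,1],[-0.8,0,0,0,0,0,1],[-1.0,0,0,0,0,0,1],[-1.3,0,0,0,0,0,1],[-1.6,0,0,0,0,0,1],[-1.9,0,0,0,0,0,1],[-2.2,0,0,0,0,0,1],[-2.5,0,0,0,0,0,1]]'
python3 -m handwheel '[[-0.3,0,0,0,0,0,1],[-0.6,0,0,0,0,0,1],[-0.9,0,0,0,0,0,1],[-1.2,0,0,0,0,0,1],[-1.5,0,0,0,0,0,1],[-1.8,0,0,0,0,0,1],[-2.1,0,0,0,0,0,1],[-2.4,0,0,0,0,0,1],[-2.7,0,0,0,0,0,1],[-3.0,0,0,0,0,0,1]]'
python3 - <<'E'
from h import *
grab('scene','s6');go(-50,0,14)
s=cv2.imread('pics/s6.png'); cv2.imwrite('pics/s6c.png',cv2.resize(s[150:290,230:410],None,fx=4,fy=4))
E
```

```text
clock: 11.83
eef_pos: [471.6, 167.2, 14.5]
tcp_rot: [[0.06, 0.998, 0.002], [0.998, -0.06, 0.001], [0.001, 0.002, -1.0]]
contact_force: [-0.0, 0.9, 1.3]
gripper_width: 0.0
clock: 12.67
eef_pos: [469.8, 137.1, 14.4]
tcp_rot: [[0.06, 0.998, 0.002], [0.998, -0.06, 0.001], [0.001, 0.002, -1.0]]
contact_force: [0.2, 3.3, 1.8]
gripper_width: 0.005
lane now -75.2327110248389 0.08810302241377865 14.416837500911015 cf [-0.23071474  0.94135987  0.49144276] w 0.6232003690148938 t 12.7167
cm [-2.52 -0.01  0.04] rot [ 0.09 -0.04 -0.05]
```

View pics/s6c.png

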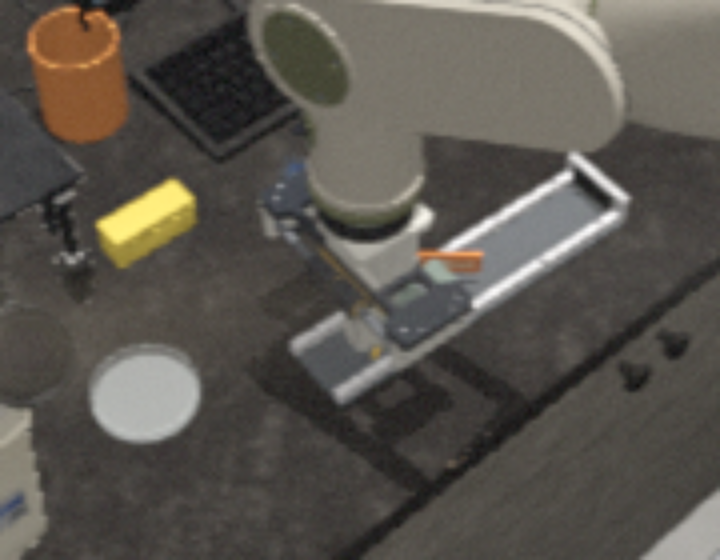

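The gate is opening and the box is nosing through. I'll continue at the same pace.

```bash
python3 -m handwheel '[[-0.3,0,0,0,0,0,1],[-0.7,0,0,0,0,0,1],[-1.1,0,0,0,0,0,1],[-1.5,0,0,0,0,0,1],[-1.9,0,0,0,0,0,1],[-2.3,0,0,0,0,0,1],[-2.7,0,0,0,0,0,1],[-3.1,0,0,0,0,0,1],[-3.5,0,0,0,0,0,1],[-3.9,0,0,0,0,0,1]]'
python3 - <<'E'
from h import *
grab('scene','s7');grab('wrist','w7');go(-0,0,14)
s=cv2.imread('pics/s7.png'); cv2.imwrite('pics/s7c.png',cv2.resize(s[150:290,230:410],None,fx=4,fy=4))
E
```

```text
clock: 13.55
eef_pos: [467.4, 97.2, 14.4]
tcp_rot: [[0.06, 0.998, 0.002], [0.998, -0.06, 0.001], [0.001, 0.002, -1.0]]
contact_force: [-0.2, 2.1, 2.1]
gripper_width: 0.007
lane now -35.45743970877835 0.026891096379725088 14.318877320463878 cf [0.17686454 0.50682151 0.08161687] w 0.7044565489774725 t 13.65
cm [-3.55  0.    0.03] rot [ 0.08 -0.01 -0.08]
```

View pics/s7c.png

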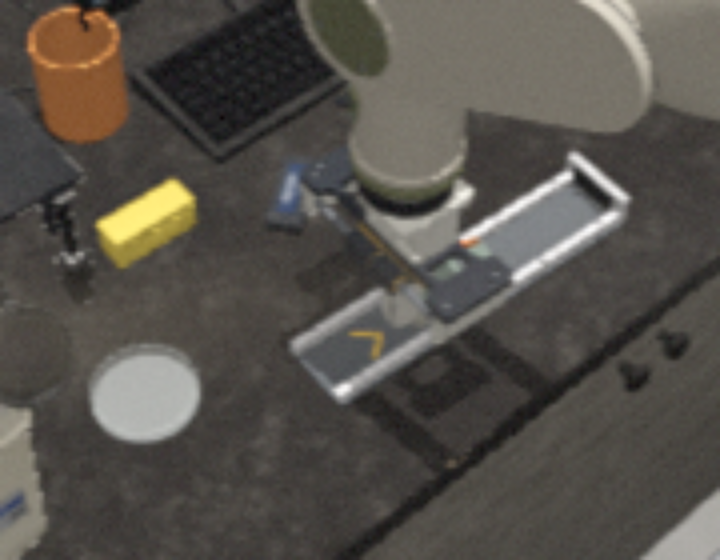

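```bash
python3 -m handwheel '[[-0.3,0,0,0,0,0,1],[-0.7,0,0,0,0,0,1],[-1.1,0,0,0,0,0,1],[-1.5,0,0,0,0,0,1],[-1.9,0,0,0,0,0,1],[-2.3,0,0,0,0,0,1],[-2.7,0,0,0,0,0,1],[-3.1,0,0,0,0,0,1],[-3.5,0,0,0,0,0,1],[-3.9,0,0,0,0,0,1]]'
python3 -m handwheel '[[-0.3,0,0,0,0,0,1],[-0.7,0,0,0,0,0,1],[-1.1,0,0,0,0,0,1],[-1.5,0,0,0,0,0,1],[-1.9,0,0,0,0,0,1],[-2.3,0,0,0,0,0,1],[-2.7,0,0,0,0,0,1],[-3.1,0,0,0,0,0,1],[-3.4,0,0,0,0,0,1],[-3.7,0,0,0,0,0,1]]'
python3 - <<'E'
from h import *
grab('scene','s8');go(72,0,14)
s=cv2.imread('pics/s8.png'); cv2.imwrite('pics/s8c.png',cv2.resize(s[150:290,230:410],None,fx=4,fy=4))
E
```

```text
clock: 14.48
eef_pos: [464.8, 57.5, 14.2]
tcp_rot: [[0.061, 0.998, 0.001], [0.998, -0.061, 0.0], [0.0, 0.001, -1.0]]
contact_force: [-0.7, 1.8, 0.6]
gripper_width: 0.007
clock: 15.32
eef_pos: [462.5, 20.2, 14.2]
tcp_rot: [[0.061, 0.998, 0.001], [0.998, -0.061, 0.0], [0.0, 0.001, -1.0]]
contact_force: [-0.0, 1.9, -0.0]
gripper_width: 0.006
lane now 41.76019339184847 -0.2099569020336034 14.177370243112126 cf [-0.64837676  1.19078974  0.50978927] w 0.48813670943210125 t 15.3667
cm [-3.02  0.03  0.02] rot [ 0.07  0.01 -0.09]
```

View pics/s8c.png

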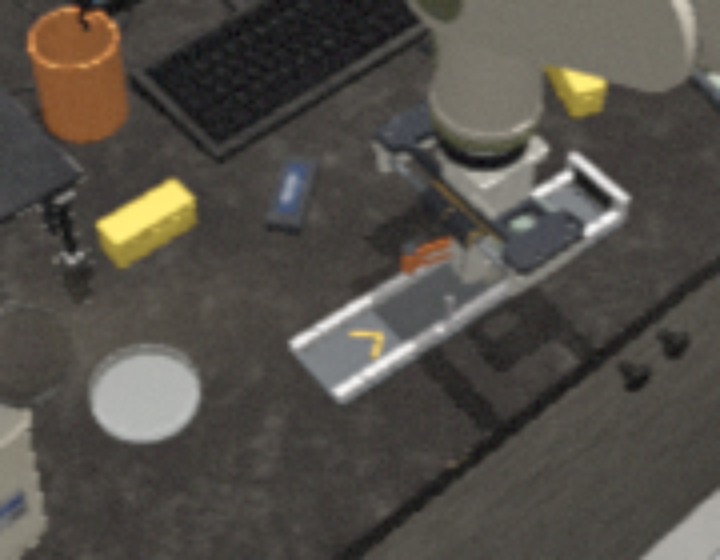

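```bash
python3 -m handwheel '[[-0.3,0,0,0,0,0,1],[-0.7,0,0,0,0,0,1],[-1.1,0,0,0,0,0,1],[-1.5,0,0,0,0,0,1],[-1.9,0,0,0,0,0,1],[-2.3,0,0,0,0,0,1],[-2.7,0,0,0,0,0,1],[-3,0,0,0,0,0,1],[-3.2,0,0,0,0,0,1],[-3.2,0,0,0,0,0,1]]'
python3 -m handwheel '[[0.15,0,0,0,0,0,1],[0.2,0,0,0,0,0,1],[0.2,0,-0.5,0,0,0,1],[0.2,0,-2,0,0,0,1],[0.2,0,-4,0,0,0,1],[0.2,0,-6,0,0,0,1],[0.2,0,-8.5,0,0,0,1],[0.2,0,-11,0,0,0,1],[0.2,0,-12,0,0,0,1],[0.2,0,-12,0,0,0,1]]'
python3 - <<'E'
from h import *
grab('scene','s9');grab('wrist','w9');go(72,0,14)
s=cv2.imread('pics/s9.png'); cv2.imwrite('pics/s9c.png',cv2.resize(s[150:290,230:410],None,fx=4,fy=4))
E
```

```text
clock: 16.2
eef_pos: [460.6, -12.7, 14.2]
tcp_rot: [[0.062, 0.998, 0.001], [0.998, -0.062, -0.001], [-0.0, 0.001, -1.0]]
contact_force: [0.4, 0.1, -0.3]
gripper_width: 0.006
clock: 17.03
eef_pos: [462.8, -10.8, 137.5]
tcp_rot: [[0.061, 0.998, 0.007], [0.998, -0.061, -0.001], [-0.001, 0.007, -1.0]]
contact_force: [-0.2, 0.3, -0.1]
gripper_width: 0.007
lane now 72.19480287566014 -0.4189891923791089 133.63900679829385 cf [-0.05519665 -0.27655579  0.37586709] w 0.5456829084755337 t 17.1333
cm [ 0.03  0.02 11.96] rot [ 0.08  0.03 -0.11]
```

View pics/s9c.png

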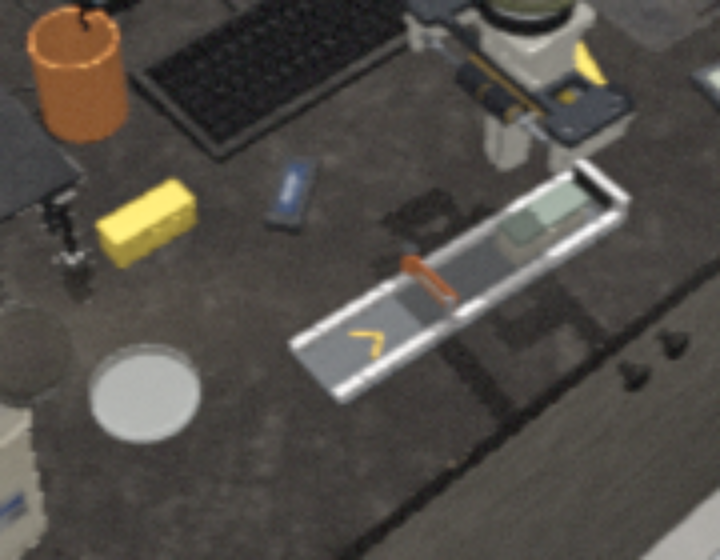

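View pics/w9.png

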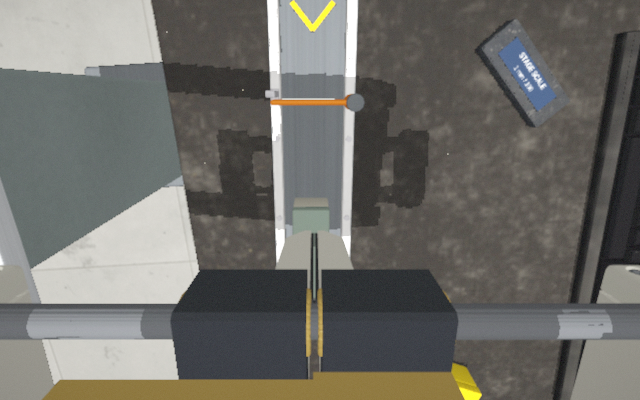

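The gate is shut straight across (w9 row 101, columns 270-355) and the box lies in the bay, with its rear lid edge at row ~207. I'll check where it lies.

```bash
python3 - <<'E'
from h import *
z=np.load('pics/w9.npz'); im=z['im'].astype(int)
C=cloud('wrist',z['d'],z['p'],z['R']); L=np.stack([(C-O)@U,(C-O)@V,C[...,2]],-1)
m=(im[...,1]>im[...,0]+5)&(im[...,1]>100)&(L[...,2]>38)&(L[...,2]<48)&(L[...,0]>20)&(L[...,0]<180)&(abs(L[...,1])<25)
P=L[m];print('lid',len(P),np.percentile(P,2,axis=0).round(1),np.percentile(P,98,axis=0).round(1))
o=(im[...,0]-im[...,2]>90)&(im[...,0]>150); o[:90]=0;o[115:]=0;o[:,:262]=0;o[:,360:]=0
P=L[o]; P=P[P[:,2]>35]; print('gate',len(P),np.percentile(P,5,axis=0).round(1),np.percentile(P,95,axis=0).round(1)); print('slope rad',np.polyfit(P[:,1],P[:,0],1)[0])
s=np.load('pics/s9.npz'); im=s['im'].astype(int); C=cloud('scene',s['d']); L=np.stack([(C-O)@U,(C-O)@V,C[...,2]],-1)
m=(s['d']>0)&(im[...,1]>im[...,0]+2)&(L[...,2]>37)&(L[...,2]<50)&(L[...,0]>20)&(L[...,0]<180)&(abs(L[...,1])<27)
P=L[m]; print('scene lid',len(P),np.percentile(P,2,axis=0).round(1),np.percentile(P,98,axis=0).round(1))
E
```

```text
lid 897 [ 84.4 -16.1  38.7] [156.5  13.2  44.2]
gate 384 [ -1.4 -26.9  45.6] [ 1.5 23.2 48.1]
slope rad -0.0032960549041320592
scene lid 170 [ 85.5 -20.4  38.3] [165.2  10.4  46. ]
```

```bash
python3 -m handwheel '[[0,0,0,0,0,0,1],[0,0,0,0,0,0,1],[0,0,0,0,0,0,1],[0,0,0,0,0,0,1],[0,0,0,0,0,0,1],[0,0,0,0,0,0,1]]'; python3 -c "
from rig import manip; print(manip.finish_job())"
```

```text
clock: 17.63
eef_pos: [460.3, -10.5, 133.3]
tcp_rot: [[0.061, 0.998, 0.001], [0.998, -0.061, -0.001], [-0.0, 0.001, -1.0]]
contact_force: [0.6, -0.5, 0.1]
gripper_width: 0.003
the job is handed in; nothing more can be done
None
```

The slide box is in the bay with the gate shut behind it, and I handed the job in at 17.6 s; no verdict is reported. I gripped it across its 30 mm width and set it down in the lane entry with the gate shut. After letting go, I pushed it through the gate with closed fingers at about 40–60 mm/s, then lifted the hand clear.

- **Box:** it lies lid up and lengthwise, its centre about 124 mm beyond the gate line (90 to 160 mm wanted). It is 1 to 5 mm right of the lane's midline and the fingers are clear of it.
- **Gate:** its measured angle is about 0.003 rad, so it is shut.
- **Forces:** the wrist force readings I took stayed under about 4 N in any direction.
- **Bystanders:** I never touched the scale case, the calculator or the dish. I did not measure their positions again at the end. The dish and scale case look unmoved in the last scene picture, and the arm hides most of the calculator there.
- **Disagreement:** the top and wrist cameras put the lane's midline about 3 mm apart sideways. I used the wrist value, and the box went into the lane centred.

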